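# Light gate: swing out the lamp, hold the sample cell in the beam

## Task

Swing the folded lamp arm of the light gate round until it snaps home in its end detent, with the red lamp lens facing the blue sensor lens. Then lift the green glass cell from the rack by its two white frosted faces, never touching its clear windows with the fingers, and hold it upright and still with its centre on the line between the lenses, about midway, and its windows squarely facing them. Finish while still holding it there, free of the gate, and leave the amber cell and the other things undisturbed.

Things in the scene. Friction and masses are not known exactly. Their poses are not given: they have to be found in the camera images.
- light_gate: Fixed light gate on a pale wooden board 12 mm thick (x -110 to +50, y -110 to +110 mm); origin on the table under the middle of the light path. Sensor: black 40 mm cube at (0, -70), heights 50 to 90 mm, round blue lens on its +y face. The lamp on its arm is a white 40 mm cube with a red lens, at (0, +70) once home. A 26 mm high controller lies at (-85, -60). Place and yaw vary.
- beam_mid (a point): Middle of the light path, 70 mm above the table, above the red cross on the board. Axes as light_gate: the light runs along y, z is up. With the lamp home the sensor's front is at y = -50 mm and the lamp's at +50 mm, 100 mm free between them.
- lamp_arm (a joint): Swing of the lamp arm about its upright pivot, rad. 0: folded, arm along the gate's +y; grows clockwise seen from above; 1.571: home at its stop, arm along the gate's +x. Starts at 0 to 0.5 and stays where left below about 0.9; beyond, a spring catch pushes it back (about 3 N at the peg) up to about 1.3, past which it snaps by itself to 1.571 and is held there.
- lamp_arm_hinge (a point): Pivot of the lamp arm, at (-90, +70, 12 mm) in the light gate's frame, axes as light_gate.
- lamp_peg (a point): Grip point of the upright orange peg on top of the lamp at the arm's end, 90 mm from the pivot axis: round, 14 mm diameter, standing from 90 (the top of the lamp) to 132 mm above the table; this point is on its axis, 118 mm above the table. It moves with the arm.
- rack: Fixed low plywood rack, 70 x 150 x 20 mm, with two pockets 15 mm deep at y = -42 and +42 mm; the cells' axes lie along the rack's. Origin at the centre of its underside. Place, yaw and which cell is in which pocket vary.
- green_cell_center (a point): Centre, 35 mm above the foot, of the loose green glass cell, 110 g, 70 mm tall, upright in a rack pocket with its foot 5 mm above the table. White frosted faces at x = -15 and +15 mm (26 mm wide, foot to 64 mm up); clear green windows at y = -16 and +16 mm, 22 mm wide. A white stripe on the plug runs along x, from frosted face to frosted face. z up the cell.
- green_cell: The green glass cell itself; origin at the centre of its foot, axes as green_cell_center. Its parts green_cell_c0 and green_cell_c1 are the clear windows, green_cell_c2 and green_cell_c3 the frosted faces.
- amber_cell: The amber glass cell, of the same make, standing in the other pocket; origin at its foot. Leave it.
- battery_pack: Loose black holder with four batteries, 62 x 66 x 22 mm; origin at its underside. Leave it.
- solder_spool: Loose green spool standing on its flange, 60 mm diameter, 38 mm high; origin at its underside. Leave it.
- gear_motor: Loose yellow gear motor, 64 x 22 x 19 mm; origin at its underside. Leave it.
There are look-alikes about, which are no part of the job. What is shaped like the green_cell but purple is not meant.

How it is judged (in metres and radians):
On the way, in this order (a step that is already met when the one before it is completed fails the run):
1. the lamp arm is home in its end detent (value of joint lamp_arm above 1.5 rad), for 0.3 s.
2. the green cell is lifted clear of the rack, gripped by both frosted faces (height (world z) of green_cell above 0.028 m and contact force between the fingers and green_cell_c2 above 1 N and contact force between the fingers and green_cell_c3 above 1 N), for 0.2 s.
At the end, for the whole second after the job is handed in: Lamp arm home (above 1.5 rad); green cell at rest, fingers pressing both frosted faces, touching neither gate nor rack; its centre within 7 mm sideways and 8 mm in height of the light line and 30 mm of its middle; upright and square to the light within 0.15 rad (value of joint lamp_arm above 1.5 rad and contact force between the fingers and green_cell_c2 above 1 N and contact force between the fingers and green_cell_c3 above 1 N and x of green_cell_center in the frame of beam_mid between -0.007 and 0.007 m and y of green_cell_center in the frame of beam_mid between -0.03 and 0.03 m and z of green_cell_center in the frame of beam_mid between -0.008 and 0.008 m and angle between the y axis of green_cell and the y axis of light_gate, either way round below 0.15 rad and angle between green_cell's own z axis and vertical below 0.15 rad and linear speed of green_cell below 0.03 m/s and contact force between green_cell and light_gate below 0.1 N and contact force between green_cell and rack below 0.1 N and height (world z) of green_cell above 0.02 m); the arm keeps its last pose, push and grip.
It fails at once if a finger touches a clear window of the green cell (contact force between the fingers and green_cell_c0 above 0.5 N or contact force between the fingers and green_cell_c1 above 0.5 N).
It fails at once if the amber cell is disturbed (distance of amber_cell from where it was at the start of the episode above 0.02 m or angle between amber_cell's own z axis and vertical above 0.3 rad).
It fails at once if the battery pack is disturbed (distance of battery_pack from where it was at the start of the episode above 0.02 m or angle between battery_pack's own z axis and vertical above 0.3 rad).
It fails at once if the solder spool is disturbed (distance of solder_spool from where it was at the start of the episode above 0.02 m or angle between solder_spool's own z axis and vertical above 0.3 rad).
It fails at once if the gear motor is disturbed (distance of gear_motor from where it was at the start of the episode above 0.02 m or angle between gear_motor's own z axis and vertical above 0.3 rad).
It also fails if it takes over 56 s, if anything falls off the work surface, if the arm or the gripper's body presses on something with over 40 N, if the wrist force passes 120 N, or if a joint passes its speed limit or range.

## Robot

A 7-joint arm with a two-finger parallel gripper is mounted at the origin on the work surface. World frame = base frame: x ahead of the robot, y to its left, z up, the work surface at z = 0. Lengths are in mm, angles in degrees, forces in N, time in s.
With the tool pointing down it reaches from about 350 to 900 mm from the base axis. Payload 8.1 kg.
Tool frame: the origin (TCP) lies at the very end of the fingers, on their centre line; the grasp point (between the pads) lies 19 mm behind it; z points along the fingers, y is the line along which they close (so a half turn about z gives the same grasp; the last joint's range is limited). The gripper opens to 92 mm and grips with 3 to 60 N. Pads are 19 mm wide; open, the fingers measure 130 mm over their backs; the gripper's body (75 mm by 190 mm) begins 47 mm behind the grasp point.
Start: joints at [-82.025, 24.895, 1.432, 90.138, -0.665, 64.973, -4.303], TCP at [149.684, 606.825, 226.742] pointing down, gripper open.
Joint ranges: [-149.89, 149.89], [-25.12, 119.58], [-72.63, 75.52], [4.76, 147.25], [-75.54, 255.54], [6.69, 114.76], [-157.13, 157.13]. Speed limits (degrees/s): [127.2, 127.2, 172.46, 172.46, 180, 180, 180].

## Interface

Orientations are given as a 3x3 rotation matrix whose columns are the frame's x, y, z axes.
In Python, from workcell import ctrl gives the robot as it stands.
- The arm moves only by the tool apply_moves, never from a script. Its argument "deltas" is a list of rows, each an object of numbers: "rx", "ry", "rz": the turn, a rotation vector about the tool's x, y, z in rad; "tx", "ty", "tz": the shift along the tool's x, y, z in mm; "hand": the opening in per cent of the stroke, from 0 (shut) to 100 (fully open). A call has 1 to 5 rows; each row is the pose to reach, as a shift and turn from the pose commanded when the call began, along the tool's axes at that moment; what a row does not reach only later rows make up. A row lasts 1/10 s, in which the tool goes at most 50 mm and 8.59 degrees, less where a joint would pass 70% of its speed; a pose out of reach is approached as far as the arm can. A call with a gripper value outside its range is refused whole. The fingers move at their own pace and stop on an object; "newtons" is the grip in N (left out, the last holds). Time passes only in rows, so rows that repeat a pose let the fingers close. It gives the time, the measured TCP pose, the force, the opening and the grip force at its end, in the units of the state.
- ctrl.state(): the state, without advancing time (a new reading comes with each control period).
- ctrl.capture(name): name is "scene" or "top" or "wrist"; returns a dict with "img" (400x640x3 uint8, blue, green, red), "range_z" (400x640 float32, mm along the optical axis (not along the pixel's ray), 0 where there is no reading), "fx", "fy", "cx", "cy" (pixels), "T" (4x4, takes a point from camera to world coordinates). Camera axes: x right, y down, z forward; pixel columns grow to the right and rows downward; lengths in mm; the calibration is good to about 2 mm. A picture is of the moment at which its call begins.
- ctrl.sign_off(): hands the job in; it is judged then, once.
Trained networks look in a picture, given as the dict that the camera call returned (one of the last four; its "shot" number tells which), for a name from the list of things; names that differ only in an ending like _2 or _b are one class to them, and where a whole thing is asked for, a point or a joint stands for the part that bears it (a point fixed in the world has none). Each returns a list of dicts, best first, with "p" (0 to 1); they miss things now and then, are a little off and sometimes report something else, mostly with a low value. They report only what shows in the picture. A call takes as long as a camera call. They do not tell look-alikes from the thing itself.
- ctrl.masks_of(picture, query): "mask" (400x640 bool, what is visible of it).
- ctrl.spot_point(picture, query): "centre" ([x, y, z] in mm, in world coordinates, good to about 4 mm: a listed point, or the origin of a listed thing).
The state is a dict: "time_s": time; "joints": joint angles; "dq": joint speeds; "joint_efforts": joint torques, N m; "tool_pos": TCP position; "orientation": TCP orientation; "ft_force": force on the tool from outside, world axes, zero at the start; "ft_torque": the same for the moment, N m; "gripper_width": finger opening in mm; "gripper_force": force on a finger pad.
Only numpy, scipy, OpenCV 4.12 (cv2) and the standard library are available. Lean on these libraries where they do the work, as an engineer would, in place of code of your own. Each camera call takes 0.05 s, during which the arm holds its last target. There are 200 camera calls.

## Working session

There is one attempt and no reset: what is moved stays moved. The work goes in short steps, Python scripts to look and compute and a tool call to move; the robot and the scene stay as the last step left them, time stands still between calls to the robot, and variables do not carry over. Pictures are saved under pics/ and viewed, at most 10 in all, crops included, and the job is handed in when it is done.

Besides the shell and the picture viewer there is one more tool, called after ">>>" as name([rows], argument=value, ...), one row to a line, values as JSON. apply_moves: Moves the arm, as the interface text tells. Its arguments: {"type":"object","properties":{"deltas":{"type":"array","items":{"type":"object","properties":{"rx":{"type":"number"},"ry":{"type":"number"},"rz":{"type":"number"},"tx":{"type":"number"},"ty":{"type":"number"},"tz":{"type":"number"},"hand":{"type":"number"}}}},"newtons":{"type":"number"}},"required":["deltas"]}

```bash
mkdir -p pics
cat > h.py <<'E'
import numpy as np,cv2
from workcell import ctrl
def px2w(c,u,v,z=None):
    d=c["range_z"][int(v),int(u)] if z is None else z
    p=np.array([(u-c["cx"])/c["fx"]*d,(v-c["cy"])/c["fy"]*d,d,1]); return (c["T"]@p)[:3]
def cloud(c,m):
    v,u=np.nonzero(m&(c["range_z"]>0)); d=c["range_z"][v,u]
    P=np.stack([(u-c["cx"])/c["fx"]*d,(v-c["cy"])/c["fy"]*d,d,np.ones(len(d))]); return (c["T"]@P)[:3].T
E
python3 - <<'E'
from h import *
np.set_printoptions(precision=1,suppress=True)
for n in ["top","scene"]:
    c=ctrl.capture(n); cv2.imwrite(f"pics/{n}1.png",c["img"])
    print(n,c["T"][:3,3],c["fx"])
    for q in ["beam_mid","light_gate","lamp_arm_hinge","lamp_peg","rack","green_cell_center","amber_cell","battery_pack","solder_spool","gear_motor"]:
        print(q,[(np.array(r["centre"]),round(r["p"],2)) for r in ctrl.spot_point(c,q)[:3]])
print(ctrl.state()["orientation"])
E
```

```text
top [ 453.6  -42.7 1085.7] 407.6907843331187
beam_mid [(array([595. ,  64.6,  71.6]), 0.81), (array([ 754.4, -223.4,   -1.9]), 0.59)]
light_gate [(array([593.2,  65.5,   1.3]), 0.86)]
lamp_arm_hinge [(array([598. ,  62.7,  66.8]), 0.74), (array([487.5, 107.9,  11.1]), 0.59)]
lamp_peg [(array([503. , 204.3, 120.2]), 0.87)]
rack []
green_cell_center [(array([ 549.4, -186.4,   30.5]), 0.68), (array([ 453. , -271.8,   32. ]), 0.66), (array([ 548.8, -276.4,   37.8]), 0.52)]
amber_cell [(array([ 553. , -364. ,    5.8]), 0.67)]
battery_pack [(array([ 752.1, -225.3,    0.1]), 0.62)]
solder_spool [(array([771.5, -48.6,  -1.8]), 0.57)]
gear_motor [(array([773.7, 146.3,  -0.3]), 0.76)]
scene [1518.8  110.7  678.2] 480.8067348635767
beam_mid [(array([592.9,  64.2,  69.1]), 0.78), (array([506. , 201.5, 115. ]), 0.24)]
light_gate [(array([594.3,  65.9,   0.7]), 0.84)]
lamp_arm_hinge [(array([491.1, 114.3,  19.5]), 0.77), (array([ 751.5, -224.5,    0.3]), 0.19)]
lamp_peg [(array([502.6, 199. , 114.4]), 0.96)]
rack [(array([ 550.1, -322.3,    0. ]), 0.81)]
green_cell_center [(array([ 558. , -277.9,   38.4]), 0.79), (array([ 546.6, -181.2,   36.3]), 0.56), (array([ 451.5, -272.9,   35.4]), 0.53)]
amber_cell [(array([ 552.9, -361.9,    6. ]), 0.67)]
battery_pack [(array([ 753.7, -220. ,   -2.9]), 0.61), (array([502.1, 200. , 116.6]), 0.35)]
solder_spool [(array([771.1, -49.9,  -2. ]), 0.74), (array([ 551.9, -319. ,    0.2]), 0.61)]
gear_motor [(array([775. , 146.1,   0.3]), 0.64), (array([ 554.7, -275.8,   42.6]), 0.6), (array([ 751.9, -222.6,   -2.5]), 0.42)]
[[-1.   0.2  0. ]
 [ 0.2  1.   0. ]
 [ 0.   0.  -1. ]]
```

View pics/top1.png

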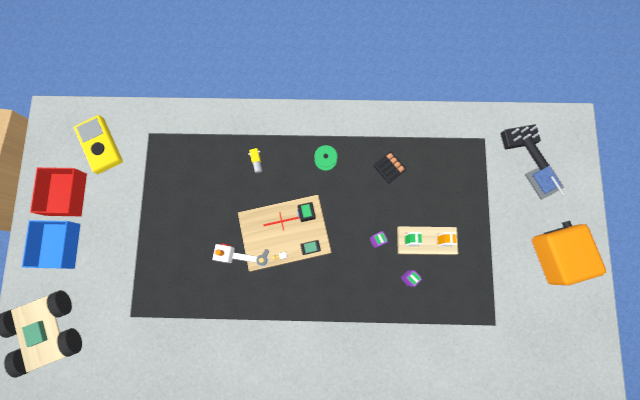

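View pics/scene1.png

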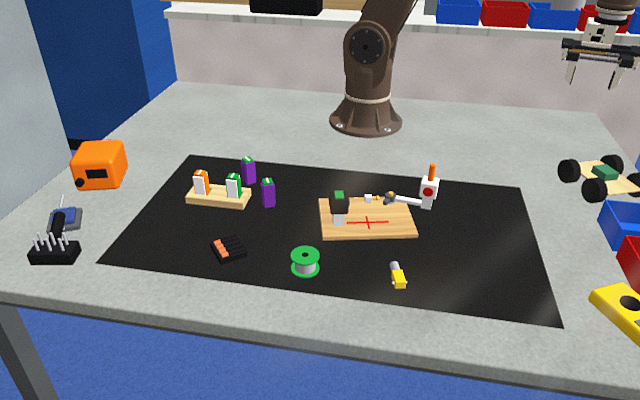

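The top view shows three cell-shaped things: green in the rack at (413,239), and purple ones at (378,239) and (411,278). Only the one in the rack is green and standing in a pocket. The lamp peg is at (221,252) and the pivot at (262,258). Next I'll measure the poses and enlarge the cell.

```bash
python3 - <<'E'
from h import *
np.set_printoptions(precision=1,suppress=True)
c=ctrl.capture("top"); im=c["img"]; hsv=cv2.cvtColor(im,cv2.COLOR_BGR2HSV)
allp=np.ones(im.shape[:2],bool)
def rect(q,zlo,zhi):
    m=ctrl.masks_of(c,q)
    if not m: print(q,"none");return
    P=cloud(c,m[0]["mask"]); P=P[(P[:,2]>zlo)&(P[:,2]<zhi)]
    print(q,m[0]["p"],len(P),cv2.minAreaRect(P[:,:2].astype(np.float32)),P[:,2].mean())
rect("light_gate",6,18)
P=cloud(c,allp); 
for n,(x0,x1,y0,y1,z0,z1) in dict(board=(470,720,-70,200,7,18),rack=(500,600,-410,-235,14,27)).items():
    Q=P[(P[:,0]>x0)&(P[:,0]<x1)&(P[:,1]>y0)&(P[:,1]<y1)&(P[:,2]>z0)&(P[:,2]<z1)]
    print(n,len(Q),cv2.minAreaRect(Q[:,:2].astype(np.float32)),np.median(Q[:,2]))
# red cross
red=((hsv[...,0]<6)|(hsv[...,0]>174))&(hsv[...,1]>130)
Q=cloud(c,red); Q=Q[(abs(Q[:,0]-594)<70)&(abs(Q[:,1]-65)<70)&(Q[:,2]<25)]
print("cross",len(Q),cv2.minAreaRect(Q[:,:2].astype(np.float32)),cv2.fitLine(Q[:,:2].astype(np.float32),cv2.DIST_HUBER,0,.01,.01).ravel())
for n in ["top","scene"]:
    if n=="scene": c=ctrl.capture(n); im=c["img"]; hsv=cv2.cvtColor(im,cv2.COLOR_BGR2HSV)
    o=(hsv[...,0]>4)&(hsv[...,0]<20)&(hsv[...,1]>150)
    Q=cloud(c,o); Q=Q[(abs(Q[:,0]-503)<40)&(abs(Q[:,1]-202)<40)&(Q[:,2]>85)]
    print("peg",len(Q),Q.mean(0),Q.min(0),Q.max(0))
    g=(hsv[...,0]>50)&(hsv[...,0]<80)&(hsv[...,1]>100)
    Q=cloud(c,g); Q=Q[(abs(Q[:,0]-553)<50)&(abs(Q[:,1]+277)<40)]
    print("green",len(Q),Q.mean(0),Q.min(0),Q.max(0))
    if n=="top": a=im[215:295,360:470]
    else: a=im[145:225,180:290]
    cv2.imwrite(f"pics/crop_{n}.png",cv2.resize(a,None,fx=5,fy=5,interpolation=cv2.INTER_CUBIC))
E
python3 -c "
import cv2,numpy as np
a=cv2.imread('pics/crop_top.png');b=cv2.imread('pics/crop_scene.png')
cv2.imwrite('pics/crops.png',cv2.resize(np.hstack([a,b]),(800,290)))"
```

```text
light_gate 0.96 4132 ((566.420166015625, 58.97522735595703), (160.33999633789062, 219.64353942871094), 13.64621639251709) 11.282991024894544
board 4119 ((566.5740356445312, 58.77869415283203), (160.34368896484375, 219.8997039794922), 13.880200386047363) 11.29809167095732
rack 1088 ((552.0377197265625, -317.649658203125), (68.28662109375, 151.4345245361328), 1.1787335872650146) 19.38676397827919
cross 69 ((594.23388671875, 67.2874755859375), (82.97177124023438, 38.259307861328125), 80.8420181274414) [  0.2  -1.  595.   67.2]
peg 33 [503.7 197.5 122.1] [498.2 194.3  95.6] [508.3 203.5 134.1]
green 106 [ 551.8 -269.    63.5] [ 541.2 -291.5   20.4] [ 562.  -258.2   78.3]
peg 96 [509.3 202.4 112.9] [500.2 196.3  90.8] [514.3 209.8 132.5]
green 126 [ 554.8 -264.    55.8] [ 539.  -284.8   16.6] [ 566.1 -256.5   76. ]
```

View pics/crops.png

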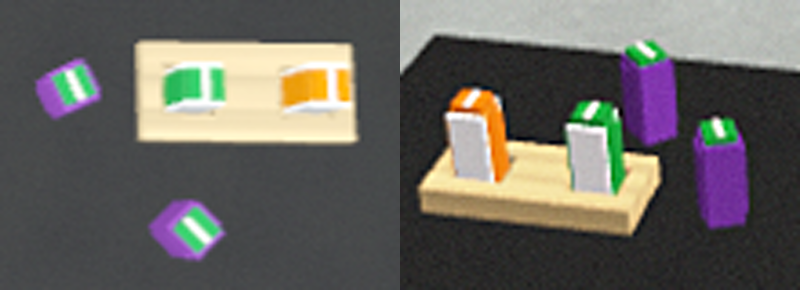

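The crops confirm it: the green cell with frosted sides stands in the rack pocket, with amber beside it. The two purple ones stand outside the rack. The gate origin is near (595.5, 66) with yaw 13.75°. The peg is near (504, 201).

```bash
cat >> h.py <<'E'
def to(*pts):
    s=ctrl.state(); R=np.array(s["orientation"]); p=np.array(s["tool_pos"])
    print("t",s["time_s"],"tcp",p.round(1),"ydir",np.degrees(np.arctan2(R[1,1],R[0,1])).round(1),"w",round(s["gripper_width"],1),"gf",s["gripper_force"],"ft",np.round(s["ft_force"],1),"q",np.round(s["joints"]))
    for q in pts: print(q,"->",(R.T@(np.array(q)-p)).round(1))
E
python3 -c "
from h import *
to((504,201,180),(504,201,101));print(ctrl.state()['orientation'])"
```

```text
t 1.25 tcp [149.7 606.8 226.7] ydir 76.1 w 91.8 gf 0.0 ft [-0.9 -0.5  0.6] q [-82.  25.   1.  90.  -1.  65.  -4.]
(504, 201, 180) -> [-441.2 -309.1   46.7]
(504, 201, 101) -> [-441.2 -309.1  125.7]
[[-9.70902734e-01  2.39474178e-01  4.85009139e-06]
 [ 2.39474177e-01  9.70902733e-01 -4.10392583e-05]
 [-1.45368096e-05 -3.86836564e-05 -9.99999999e-01]]
```

>>> apply_moves([
  {"tx": -41,"ty": -28,"tz": 4},
  {"tx": -82,"ty": -56,"tz": 8},
  {"tx": -123,"ty": -84,"tz": 12},
  {"tx": -164,"ty": -112,"tz": 16},
  {"tx": -205,"ty": -140,"tz": 20},
])

```text
validation failed for argument at $.de...
```

>>> apply_moves([
  {"tx": -41,"ty": -28,"tz": 4},
  {"tx": -82,"ty": -56,"tz": 8},
  {"tx": -123,"ty": -84,"tz": 12},
  {"tx": -164,"ty": -112,"tz": 16},
  {"tx": -205,"ty": -140,"tz": 20},
])

```text
validation failed for argument at $.de...
```

```bash
python3 -c "
from h import *
to((504,201,180),(504,201,101))
c=ctrl.capture('wrist');cv2.imwrite('pics/w1.png',c['img'])
print(c['T'][:3,3],[(r['centre'],r['p']) for r in ctrl.spot_point(c,'lamp_peg')])"
```

```text
t 1.25 tcp [149.7 606.8 226.7] ydir 76.1 w 91.8 gf 0.0 ft [-0.9 -0.5  0.6] q [-82.  25.   1.  90.  -1.  65.  -4.]
(504, 201, 180) -> [-441.2 -309.1   46.7]
(504, 201, 101) -> [-441.2 -309.1  125.7]
[ 84.587656   623.1762871  385.81693199] []
```

>>> apply_moves([
  {"rx": 0,"ry": 0,"rz": 0,"tx": -41,"ty": -28,"tz": 4,"hand": 100},
  {"rx": 0,"ry": 0,"rz": 0,"tx": -82,"ty": -56,"tz": 8,"hand": 100},
  {"rx": 0,"ry": 0,"rz": 0,"tx": -123,"ty": -84,"tz": 12,"hand": 100},
  {"rx": 0,"ry": 0,"rz": 0,"tx": -164,"ty": -112,"tz": 16,"hand": 100},
  {"rx": 0,"ry": 0,"rz": 0,"tx": -205,"ty": -140,"tz": 20,"hand": 100},
])

```text
time_s: 1.85
tool_pos: [316.3, 420.2, 206.8]
orientation: [[-0.971, 0.239, 0.0], [0.239, 0.971, 0.001], [-0.0, 0.001, -1.0]]
ft_force: [2.3, 0.2, 0.9]
gripper_width: 91.5
gripper_force: 0.0
```

>>> apply_moves([
  {"rx": 0,"ry": 0,"rz": 0,"tx": -40,"ty": -28,"tz": 5,"hand": 100},
  {"rx": 0,"ry": 0,"rz": 0,"tx": -80,"ty": -56,"tz": 10,"hand": 80},
  {"rx": 0,"ry": 0,"rz": 0,"tx": -120,"ty": -85,"tz": 15,"hand": 60},
  {"rx": 0,"ry": 0,"rz": 0,"tx": -160,"ty": -113,"tz": 20,"hand": 60},
  {"rx": 0,"ry": 0,"rz": 0,"tx": -200,"ty": -142,"tz": 20,"hand": 60},
])

```text
time_s: 2.35
tool_pos: [476.1, 234.4, 186.4]
orientation: [[-0.971, 0.239, -0.0], [0.239, 0.971, 0.0], [0.0, -0.0, -1.0]]
ft_force: [-0.1, 0.5, -0.7]
gripper_width: 64.3
gripper_force: 0.0
```

```bash
python3 -c "
from h import *
c=ctrl.capture('wrist');cv2.imwrite('pics/w1.png',c['img'])
print(c['T'][:3,3],[(r['centre'],r['p']) for r in ctrl.spot_point(c,'lamp_peg')])
hsv=cv2.cvtColor(c['img'],cv2.COLOR_BGR2HSV)
o=(hsv[...,0]>4)&(hsv[...,0]<20)&(hsv[...,1]>150)
Q=cloud(c,o);Q=Q[(Q[:,2]>85)&(Q[:,2]<140)];print(len(Q),Q.mean(0),Q.min(0),Q.max(0))
T=Q[Q[:,2]>129];print(len(T),T.min(0),T.max(0))
to((504,201,180),(504,201,101))"
```

```text
[411.0775429  250.70461447 345.51161957] [([506.3, 197.6, 122.3], 0.86)]
164 [498.78916723 201.12768074 122.59031106] [497.63040811 195.87445774 107.08264976] [501.21788329 205.51519    134.16747653]
39 [497.88439415 197.61801739 129.10141976] [501.18311075 205.41997956 134.16747653]
t 2.45 tcp [480.  228.9 187. ] ydir 75.5 w 57.3 gf 0.0 ft [-0.9 -0.3 -0.9] q [-40.  18.  11. 107.  -4.  55.  48.]
(504, 201, 180) -> [-30.2 -21.    7.1]
(504, 201, 101) -> [-29.9 -20.9  86.1]
```

View pics/w1.png

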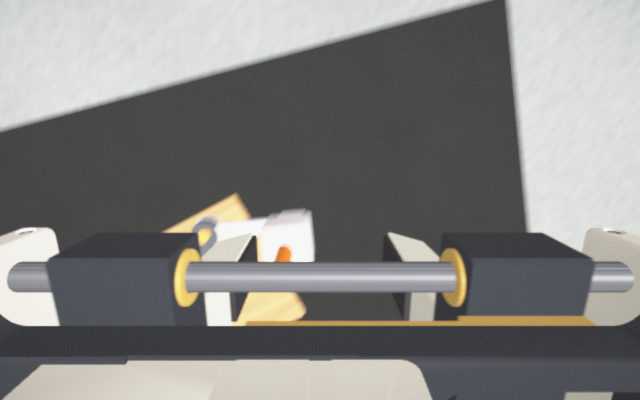

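The wrist view shows the orange peg at (285,256), between the fingers and ahead of them.

>>> apply_moves([
  {"rx": 0,"ry": 0,"rz": 0,"tx": -31,"ty": -21,"tz": 20,"hand": 60},
  {"rx": 0,"ry": 0,"rz": 0,"tx": -31,"ty": -21,"tz": 55,"hand": 50},
  {"rx": 0,"ry": 0,"rz": 0,"tx": -31,"ty": -21,"tz": 85,"hand": 50},
  {"rx": 0,"ry": 0,"rz": 0,"tx": -31,"ty": -21,"tz": 85,"hand": 0},
  {"rx": 0,"ry": 0,"rz": 0,"tx": -31,"ty": -21,"tz": 85,"hand": 0},
], newtons=20)

```text
time_s: 2.95
tool_pos: [500.3, 208.5, 102.1]
orientation: [[-0.971, 0.239, -0.001], [0.239, 0.971, -0.0], [0.001, -0.0, -1.0]]
ft_force: [-0.3, -0.7, 0.3]
gripper_width: 34.4
gripper_force: 0.0
```

>>> apply_moves([
  {"rx": 0,"ry": 0,"rz": 0,"tx": 0,"ty": 0,"tz": 0,"hand": 0},
  {"rx": 0,"ry": 0,"rz": 0,"tx": 0,"ty": 0,"tz": 0,"hand": 0},
  {"rx": 0,"ry": 0,"rz": 0,"tx": 0,"ty": 0,"tz": 0,"hand": 0},
])

```text
time_s: 3.25
tool_pos: [500.1, 201.8, 102.9]
orientation: [[-0.97, 0.244, -0.002], [0.244, 0.97, -0.007], [-0.0, -0.007, -1.0]]
ft_force: [-3.2, -19.7, 4.9]
gripper_width: 13.6
gripper_force: 20.0
```

```bash
cat > arc.py <<'E'
from h import *
s=ctrl.state();p=np.array(s["tool_pos"]);R=np.array(s["orientation"])
h=np.array([491.5,112.6]);d=p[:2]-h
print("r",np.hypot(*d),"ang",np.degrees(np.arctan2(d[1],d[0])))
to()
a0=np.arctan2(d[1],d[0])
for a in np.radians([72,62,52,42,32,24,13.75]):
    q=np.r_[h+90*np.array([np.cos(a),np.sin(a)]),p[2]]; print(round(np.degrees(a)),q.round(1),(R.T@(q-p)).round(1))
E
python3 arc.py
```

```text
r 89.58198645565423 ang 84.47802476718104
t 3.25 tcp [500.1 201.8 102.9] ydir 75.9 w 13.6 gf 19.995409548282623 ft [ -3.2 -19.7   4.9] q [-36.  25.  11. 111.  -6.  45.  54.]
72 [519.3 198.2 102.9] [-19.5   1.2  -0. ]
62 [533.8 192.1 102.9] [-35.   -1.2   0. ]
52 [546.9 183.5 102.9] [-49.8  -6.3   0. ]
42 [558.4 172.8 102.9] [-63.6 -13.9   0.1]
32 [567.8 160.3 102.9] [-75.8 -23.7   0.2]
24 [573.7 149.2 102.9] [-84.2 -33.    0.2]
14 [578.9 134.  102.9] [-92.9 -46.5   0.3]
```

The fingers hold the peg at a width of 13.6 mm. The commanded pose is about 6 mm further along +y than the measured one, so I correct for that and then swing along the arc.

>>> apply_moves([
  {"rx": 0,"ry": 0,"rz": 0,"tx": -6,"ty": -6,"tz": 0,"hand": 0},
  {"rx": 0,"ry": 0,"rz": 0,"tx": -16,"ty": -6,"tz": 0,"hand": 0},
  {"rx": 0,"ry": 0,"rz": 0,"tx": -24,"ty": -7,"tz": 0,"hand": 0},
  {"rx": 0,"ry": 0,"rz": 0,"tx": -32,"ty": -9,"tz": 0,"hand": 0},
  {"rx": 0,"ry": 0,"rz": 0,"tx": -40,"ty": -11,"tz": 0,"hand": 0},
])

```text
time_s: 3.75
tool_pos: [536.8, 187.7, 102.8]
orientation: [[-0.971, 0.24, -0.0], [0.24, 0.971, 0.0], [0.0, -0.0, -1.0]]
ft_force: [-5.9, -2.9, 4.9]
gripper_width: 13.0
gripper_force: 20.0
```

```bash
python3 arc.py
```

```text
r 87.65250856909067 ang 58.90950354057885
t 3.75 tcp [536.8 187.7 102.8] ydir 76.1 w 13.0 gf 20.00095635652542 ft [-5.9 -2.9  4.9] q [-32.  27.  11. 107.  -7.  46.  58.]
72 [519.3 198.2 102.8] [19.5  6.   0. ]
62 [533.8 192.1 102.8] [4.  3.6 0. ]
52 [546.9 183.5 102.8] [-10.8  -1.6  -0. ]
42 [558.4 172.8 102.8] [-24.5  -9.2  -0. ]
32 [567.8 160.3 102.8] [-36.7 -19.1  -0. ]
24 [573.7 149.2 102.8] [-45.1 -28.5  -0. ]
14 [578.9 134.  102.8] [-53.8 -42.   -0. ]
```

>>> apply_moves([
  {"rx": 0,"ry": 0,"rz": 0,"tx": -8,"ty": -2,"tz": 0,"hand": 0},
  {"rx": 0,"ry": 0,"rz": 0,"tx": -16,"ty": -6,"tz": 0,"hand": 0},
  {"rx": 0,"ry": 0,"rz": 0,"tx": -23,"ty": -10,"tz": 0,"hand": 0},
  {"rx": 0,"ry": 0,"rz": 0,"tx": -29,"ty": -15,"tz": 0,"hand": 0},
  {"rx": 0,"ry": 0,"rz": 0,"tx": -35,"ty": -20,"tz": 0,"hand": 0},
])

```text
time_s: 4.25
tool_pos: [565.1, 160.5, 102.7]
orientation: [[-0.971, 0.239, -0.002], [0.239, 0.971, 0.001], [0.002, 0.0, -1.0]]
ft_force: [-8.0, -0.8, 3.6]
gripper_width: 13.4
gripper_force: 20.0
```

>>> apply_moves([
  {"rx": 0,"ry": 0,"rz": 0,"tx": -4,"ty": -5,"tz": 0,"hand": 0},
  {"rx": 0,"ry": 0,"rz": 0,"tx": -8,"ty": -9,"tz": 0,"hand": 0},
  {"rx": 0,"ry": 0,"rz": 0,"tx": -12,"ty": -14,"tz": 0,"hand": 0},
  {"rx": 0,"ry": 0,"rz": 0,"tx": -14,"ty": -18,"tz": 0,"hand": 0},
  {"rx": 0,"ry": 0,"rz": 0,"tx": -17,"ty": -22,"tz": 0,"hand": 0},
])

```text
time_s: 4.75
tool_pos: [578.2, 134.9, 102.6]
orientation: [[-0.971, 0.239, 0.002], [0.239, 0.971, 0.001], [-0.002, 0.001, -1.0]]
ft_force: [-2.6, 0.3, 6.3]
gripper_width: 13.2
gripper_force: 20.0
```

```bash
python3 arc.py
```

```text
r 89.54880521853231 ang 14.440849928621112
t 4.75 tcp [578.2 134.9 102.6] ydir 76.1 w 13.2 gf 19.998639822006226 ft [-2.6  0.3  6.3] q [-26.  29.  11. 103.  -7.  48.  65.]
72 [519.3 198.2 102.6] [72.3 47.3 -0.1]
62 [533.8 192.1 102.6] [56.9 44.8 -0. ]
52 [546.9 183.5 102.6] [42.  39.7 -0. ]
42 [558.4 172.8 102.6] [28.3 32.  -0. ]
32 [567.8 160.3 102.6] [16.2 22.1  0. ]
24 [573.7 149.2 102.6] [ 7.8 12.8  0. ]
14 [578.9 134.  102.6] [-0.9 -0.7  0. ]
```

>>> apply_moves([
  {"rx": 0,"ry": 0,"rz": 0,"tx": 0,"ty": 0,"tz": 0,"hand": 50},
  {"rx": 0,"ry": 0,"rz": 0,"tx": 0,"ty": 0,"tz": 0,"hand": 50},
  {"rx": 0,"ry": 0,"rz": 0,"tx": 0,"ty": 0,"tz": -10,"hand": 60},
  {"rx": 0,"ry": 0,"rz": 0,"tx": 0,"ty": 0,"tz": -50,"hand": 60},
  {"rx": 0,"ry": 0,"rz": 0,"tx": 0,"ty": 0,"tz": -95,"hand": 60},
])

```text
time_s: 5.25
tool_pos: [576.0, 134.7, 197.2]
orientation: [[-0.971, 0.239, -0.003], [0.239, 0.971, -0.001], [0.002, -0.002, -1.0]]
ft_force: [1.0, 0.1, 0.2]
gripper_width: 49.2
gripper_force: 0.0
```

>>> apply_moves([
  {"rx": 0,"ry": 0,"rz": 0.13,"tx": 0,"ty": -30,"tz": 0,"hand": 100},
  {"rx": 0,"ry": 0,"rz": 0.27,"tx": 10,"ty": -75,"tz": 0,"hand": 100},
  {"rx": 0,"ry": 0,"rz": 0.41,"tx": 20,"ty": -120,"tz": 0,"hand": 100},
  {"rx": 0,"ry": 0,"rz": 0.55,"tx": 30,"ty": -165,"tz": 0,"hand": 100},
  {"rx": 0,"ry": 0,"rz": 0.69,"tx": 40,"ty": -210,"tz": 0,"hand": 100},
])

```text
time_s: 5.75
tool_pos: [487.2, -60.8, 197.5]
orientation: [[-0.592, 0.806, 0.001], [0.806, 0.592, 0.0], [-0.0, 0.001, -1.0]]
ft_force: [0.4, -1.5, -0.1]
gripper_width: 88.5
gripper_force: 0.0
```

Run:
```python
from h import *
c=ctrl.capture("top");im=c["img"];hsv=cv2.cvtColor(im,cv2.COLOR_BGR2HSV)
o=(hsv[...,0]>4)&(hsv[...,0]<20)&(hsv[...,1]>150)
Q=cloud(c,o);Q=Q[(abs(Q[:,0]-578)<40)&(abs(Q[:,1]-134)<40)&(Q[:,2]>85)]
print("peg",len(Q),Q.mean(0) if len(Q) else "")
to((551.5,-275.6,150))
```

```text
peg 32 [577.00430186 130.70184798 121.98915658]
t 5.8 tcp [483.3 -68.6 197.6] ydir 35.3 w 90.2 gf 0.0 ft [-4.1 -7.3 -0.8] q [-19.  14.  25. 113.  -7.  55.  45.]
(551.5, -275.6, 150) -> [-208.2  -64.    48. ]
```

>>> apply_moves([
  {"rx": 0,"ry": 0,"rz": 0.13,"tx": -45,"ty": -17,"tz": 0,"hand": 100},
  {"rx": 0,"ry": 0,"rz": 0.26,"tx": -90,"ty": -34,"tz": 0,"hand": 100},
  {"rx": 0,"ry": 0,"rz": 0.39,"tx": -135,"ty": -50,"tz": 10,"hand": 100},
  {"rx": 0,"ry": 0,"rz": 0.52,"tx": -180,"ty": -66,"tz": 20,"hand": 100},
  {"rx": 0,"ry": 0,"rz": 0.618,"tx": -211,"ty": -78,"tz": 30,"hand": 100},
])

```text
time_s: 6.3
tool_pos: [552.0, -278.6, 167.1]
orientation: [[-0.016, 1.0, 0.001], [1.0, 0.016, -0.002], [-0.002, 0.001, -1.0]]
ft_force: [0.9, 0.7, -1.0]
gripper_width: 92.0
gripper_force: 0.0
```

>>> apply_moves([
  {"rx": 0,"ry": 0,"rz": 0,"tx": 0,"ty": 0,"tz": 10,"hand": 100},
  {"rx": 0,"ry": 0,"rz": 0,"tx": 0,"ty": 0,"tz": 20,"hand": 100},
  {"rx": 0,"ry": 0,"rz": 0,"tx": 0,"ty": 0,"tz": 20,"hand": 100},
])

```text
time_s: 6.6
tool_pos: [550.7, -273.2, 145.3]
orientation: [[-0.024, 1.0, -0.002], [1.0, 0.024, 0.002], [0.002, -0.002, -1.0]]
ft_force: [0.6, 0.3, -0.2]
gripper_width: 91.5
gripper_force: 0.0
```

Run:
```python
from h import *
c=ctrl.capture("wrist");cv2.imwrite("pics/w2.png",c["img"])
P=cloud(c,np.ones((400,640),bool))
Q=P[(abs(P[:,0]-551)<50)&(P[:,1]>-410)&(P[:,1]<-235)&(abs(P[:,2]-20)<5)]
print("rack",len(Q),cv2.minAreaRect(Q[:,:2].astype(np.float32)))
Q=P[(abs(P[:,0]-551)<40)&(abs(P[:,1]+276)<35)&(P[:,2]>55)&(P[:,2]<90)]
print("cell",len(Q),Q.min(0) if len(Q) else "",Q.max(0) if len(Q) else "",cv2.minAreaRect(Q[:,:2].astype(np.float32)) if len(Q) else "")
print([(r["centre"],r["p"]) for r in ctrl.spot_point(c,"green_cell_center")])
to((551.5,-275.6,36))
```

```text
rack 6363 ((552.4532470703125, -319.85980224609375), (70.23969268798828, 150.66970825195312), 0.44465208053588867)
cell 1656 [ 537.35308689 -293.47971587   55.04441007] [ 567.29213405 -260.92681144   79.22985032] ((552.3739624023438, -277.1727294921875), (29.920698165893555, 32.46412658691406), 0.5862875580787659)
[([551.2, -277.1, 38.4], 0.69), ([552.6, -188.9, 33.8], 0.66), ([448.9, -267.4, 34.6], 0.63)]
t 6.7 tcp [ 551.3 -273.7  146.9] ydir 1.4 w 91.8 gf 0.0 ft [-0.2  0.8 -0.1] q [ -1.  31.  33.  99. -20.  56.  41.]
(551.5, -275.6, 36) -> [-2.000e+00  1.000e-01  1.109e+02]
```

View pics/w2.png

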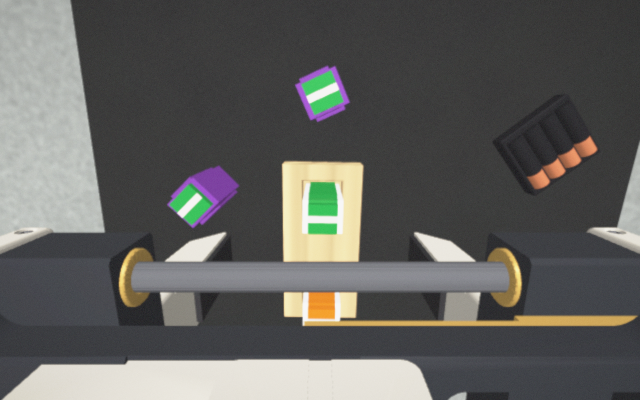

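The wrist view shows the green cell at (322,207) in the rack, between the fingers, with amber at (320,305) behind it. The two purple ones are at (322,93) and (203,195), clear of the fingers.

>>> apply_moves([
  {"rx": 0,"ry": 0,"rz": 0.01,"tx": -2,"ty": 1,"tz": 20,"hand": 100},
  {"rx": 0,"ry": 0,"rz": 0.01,"tx": -2,"ty": 1,"tz": 50,"hand": 100},
  {"rx": 0,"ry": 0,"rz": 0.01,"tx": -2,"ty": 1,"tz": 80,"hand": 100},
  {"rx": 0,"ry": 0,"rz": 0.01,"tx": -2,"ty": 1,"tz": 105,"hand": 80},
  {"rx": 0,"ry": 0,"rz": 0.01,"tx": -2,"ty": 1,"tz": 113,"hand": 60},
])

```text
time_s: 7.2
tool_pos: [551.5, -275.5, 32.2]
orientation: [[-0.013, 1.0, -0.002], [1.0, 0.013, 0.002], [0.002, -0.002, -1.0]]
ft_force: [-0.8, 0.7, 0.0]
gripper_width: 80.1
gripper_force: 0.0
```

>>> apply_moves([
  {"rx": 0,"ry": 0,"rz": 0,"tx": 0,"ty": 0,"tz": 0,"hand": 45},
  {"rx": 0,"ry": 0,"rz": 0,"tx": 0,"ty": 0,"tz": 0,"hand": 45},
  {"rx": 0,"ry": 0,"rz": 0,"tx": 0,"ty": 0,"tz": 0,"hand": 45},
])

```text
time_s: 7.5
tool_pos: [553.2, -277.8, 35.4]
orientation: [[-0.011, 1.0, 0.002], [1.0, 0.011, -0.001], [-0.001, 0.002, -1.0]]
ft_force: [-0.7, -0.7, 0.1]
gripper_width: 56.4
gripper_force: 0.0
```

```bash
python3 -c "
from h import *
to((552.4,-277.2,34))"
```

```text
t 7.5 tcp [ 553.2 -277.8   35.4] ydir 0.6 w 56.4 gf 0.0 ft [-0.7 -0.7  0.1] q [  3.  39.  29. 103. -25.  44.  45.]
(552.4, -277.2, 34) -> [ 0.6 -0.8  1.4]
```

Now close the fingers.

>>> apply_moves([
  {"rx": 0,"ry": 0,"rz": 0,"tx": 0,"ty": 0,"tz": 0,"hand": 0},
  {"rx": 0,"ry": 0,"rz": 0,"tx": 0,"ty": 0,"tz": 0,"hand": 0},
  {"rx": 0,"ry": 0,"rz": 0,"tx": 0,"ty": 0,"tz": 0,"hand": 0},
  {"rx": 0,"ry": 0,"rz": 0,"tx": 0,"ty": 0,"tz": 0,"hand": 0},
  {"rx": 0,"ry": 0,"rz": 0,"tx": 0,"ty": 0,"tz": 0,"hand": 0},
], newtons=20)

```text
time_s: 8.0
tool_pos: [552.3, -277.5, 34.0]
orientation: [[-0.011, 1.0, 0.0], [1.0, 0.011, 0.0], [0.0, 0.0, -1.0]]
ft_force: [-0.7, 0.4, 3.4]
gripper_width: 29.7
gripper_force: 20.0
```

```bash
python3 -c "
from h import *
to((552.4,-277.2,34))"
```

```text
t 8.0 tcp [ 552.3 -277.5   34. ] ydir 0.6 w 29.7 gf 19.994502067565918 ft [-0.7  0.4  3.4] q [  3.  39.  29. 104. -26.  44.  45.]
(552.4, -277.2, 34) -> [ 0.3  0.1 -0. ]
```

>>> apply_moves([
  {"rx": 0,"ry": 0,"rz": 0,"tx": 0,"ty": 0,"tz": -10,"hand": 0},
  {"rx": 0,"ry": 0,"rz": 0,"tx": 0,"ty": 0,"tz": -22,"hand": 0},
  {"rx": 0,"ry": 0,"rz": 0,"tx": 0,"ty": 0,"tz": -35,"hand": 0},
  {"rx": 0,"ry": 0,"rz": 0,"tx": 0,"ty": 0,"tz": -50,"hand": 0},
  {"rx": 0,"ry": 0,"rz": 0,"tx": 0,"ty": 0,"tz": -70,"hand": 0},
], newtons=25)

```text
time_s: 8.5
tool_pos: [551.9, -277.3, 104.9]
orientation: [[-0.011, 1.0, -0.0], [1.0, 0.011, 0.0], [0.0, -0.0, -1.0]]
ft_force: [0.5, 0.4, -1.2]
gripper_width: 30.1
gripper_force: 25.0
```

>>> apply_moves([
  {"rx": 0,"ry": 0,"rz": 0,"tx": 0,"ty": 0,"tz": -20,"hand": 0},
  {"rx": 0,"ry": 0,"rz": 0,"tx": 0,"ty": 0,"tz": -45,"hand": 0},
  {"rx": 0,"ry": 0,"rz": 0,"tx": 0,"ty": 0,"tz": -65,"hand": 0},
  {"rx": 0,"ry": 0,"rz": 0,"tx": 0,"ty": 0,"tz": -76,"hand": 0},
  {"rx": 0,"ry": 0,"rz": 0,"tx": 0,"ty": 0,"tz": -76,"hand": 0},
])

```text
time_s: 9.0
tool_pos: [553.0, -278.0, 181.8]
orientation: [[-0.011, 1.0, 0.003], [1.0, 0.011, -0.001], [-0.001, 0.003, -1.0]]
ft_force: [0.3, 0.2, -1.8]
gripper_width: 29.7
gripper_force: 25.0
```

```bash
python3 -c "
from h import *
to((595.5,66,180))"
```

```text
t 9.0 tcp [ 553.  -278.   181.8] ydir 0.6 w 29.7 gf 24.993308186531067 ft [ 0.3  0.2 -1.8] q [ -1.  29.  35.  96. -19.  60.  40.]
(595.5, 66, 180) -> [343.5  46.3   1.6]
```

>>> apply_moves([
  {"rx": 0,"ry": 0,"rz": 0,"tx": 20,"ty": 3,"tz": 0,"hand": 0},
  {"rx": 0,"ry": 0,"rz": 0,"tx": 55,"ty": 8,"tz": 0,"hand": 0},
  {"rx": 0,"ry": 0,"rz": 0,"tx": 95,"ty": 13,"tz": 0,"hand": 0},
  {"rx": 0,"ry": 0,"rz": 0,"tx": 135,"ty": 18,"tz": 0,"hand": 0},
  {"rx": 0,"ry": 0,"rz": 0,"tx": 173,"ty": 23,"tz": 0,"hand": 0},
])

```text
time_s: 9.5
tool_pos: [572.6, -102.2, 178.7]
orientation: [[-0.011, 1.0, -0.002], [1.0, 0.011, 0.0], [0.0, -0.002, -1.0]]
ft_force: [1.4, -0.8, -1.6]
gripper_width: 29.7
gripper_force: 25.0
```

>>> apply_moves([
  {"rx": 0,"ry": 0,"rz": -0.05,"tx": 40,"ty": 6,"tz": 0,"hand": 0},
  {"rx": 0,"ry": 0,"rz": -0.1,"tx": 80,"ty": 12,"tz": 0,"hand": 0},
  {"rx": 0,"ry": 0,"rz": -0.15,"tx": 120,"ty": 17,"tz": 0,"hand": 0},
  {"rx": 0,"ry": 0,"rz": -0.2,"tx": 152,"ty": 21,"tz": 0,"hand": 0},
  {"rx": 0,"ry": 0,"rz": -0.23,"tx": 170,"ty": 24,"tz": 0,"hand": 0},
])

```text
time_s: 10.0
tool_pos: [594.7, 69.8, 178.6]
orientation: [[-0.244, 0.97, -0.002], [0.97, 0.244, 0.001], [0.001, -0.002, -1.0]]
ft_force: [-0.2, 1.0, -0.7]
gripper_width: 29.7
gripper_force: 25.0
```

>>> apply_moves([
  {"rx": 0,"ry": 0,"rz": 0,"tx": 0,"ty": 0,"tz": 0,"hand": 0},
  {"rx": 0,"ry": 0,"rz": 0,"tx": 0,"ty": 0,"tz": 0,"hand": 0},
  {"rx": 0,"ry": 0,"rz": 0,"tx": 0,"ty": 0,"tz": 0,"hand": 0},
])

```text
time_s: 10.3
tool_pos: [595.2, 63.5, 179.6]
orientation: [[-0.235, 0.972, -0.0], [0.972, 0.235, -0.001], [-0.001, -0.001, -1.0]]
ft_force: [0.0, 0.1, -1.0]
gripper_width: 29.8
gripper_force: 25.0
```

Run:
```python
from h import *
to((595.5,66,64))
c=ctrl.capture("wrist");cv2.imwrite("pics/w3.png",c["img"])
```

```text
t 10.3 tcp [595.2  63.5 179.6] ydir 13.6 w 29.8 gf 24.99313473701477 ft [ 0.   0.1 -1. ] q [-32.  27.  30.  99. -15.  58.  17.]
(595.5, 66, 64) -> [  2.4   0.9 115.6]
```

View pics/w3.png

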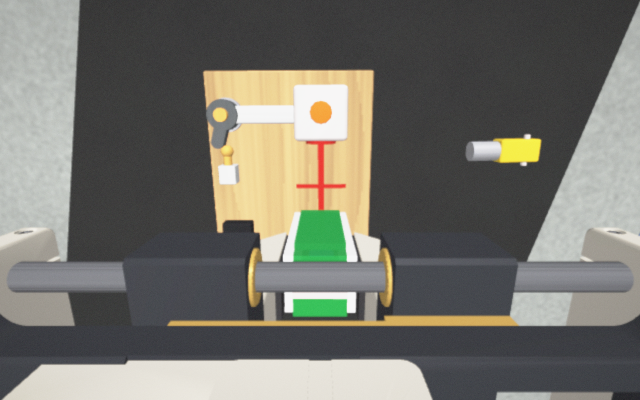

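The wrist view shows the lamp home: peg at (320,112) and arm square to the board. The red line is at column 320, in line with the held cell at column 320. Descending.

>>> apply_moves([
  {"rx": 0,"ry": 0,"rz": 0,"tx": 1,"ty": 0,"tz": 20,"hand": 0},
  {"rx": 0,"ry": 0,"rz": 0,"tx": 1,"ty": 0,"tz": 50,"hand": 0},
  {"rx": 0,"ry": 0,"rz": 0,"tx": 1,"ty": 0,"tz": 80,"hand": 0},
  {"rx": 0,"ry": 0,"rz": 0,"tx": 1,"ty": 0,"tz": 105,"hand": 0},
  {"rx": 0,"ry": 0,"rz": 0,"tx": 1,"ty": 0,"tz": 116,"hand": 0},
])

```text
time_s: 10.85
tool_pos: [593.8, 65.4, 61.7]
orientation: [[-0.237, 0.972, -0.003], [0.972, 0.237, -0.001], [-0.0, -0.003, -1.0]]
ft_force: [-0.4, 0.7, -1.0]
gripper_width: 29.5
gripper_force: 25.0
```

>>> apply_moves([
  {"rx": 0,"ry": 0,"rz": 0,"tx": 0,"ty": 0,"tz": 0,"hand": 0},
  {"rx": 0,"ry": 0,"rz": 0,"tx": 0,"ty": 0,"tz": 0,"hand": 0},
  {"rx": 0,"ry": 0,"rz": 0,"tx": 0,"ty": 0,"tz": 0,"hand": 0},
  {"rx": 0,"ry": 0,"rz": 0,"tx": 0,"ty": 0,"tz": 0,"hand": 0},
  {"rx": 0,"ry": 0,"rz": 0,"tx": 0,"ty": 0,"tz": 0,"hand": 0},
])

```text
time_s: 11.35
tool_pos: [595.7, 67.2, 64.6]
orientation: [[-0.239, 0.971, 0.001], [0.971, 0.239, 0.0], [0.0, 0.001, -1.0]]
ft_force: [0.2, -0.3, -2.1]
gripper_width: 29.7
gripper_force: 25.0
```

Run:
```python
from h import *
to((595.5,66,64))
c=ctrl.capture("wrist");hsv=cv2.cvtColor(c["img"],cv2.COLOR_BGR2HSV)
P=cloud(c,np.ones((400,640),bool))
o=(hsv[...,0]>4)&(hsv[...,0]<20)&(hsv[...,1]>150)
Q=cloud(c,o);Q=Q[(abs(Q[:,0]-578)<30)&(abs(Q[:,1]-134)<30)&(Q[:,2]>125)]
print("pegtop",len(Q),(Q.min(0)+Q.max(0))/2 if len(Q) else "")
Q=P[(abs(P[:,0]-595)<40)&(abs(P[:,1]-66)<40)&(P[:,2]>92)&(P[:,2]<115)]
if len(Q): print("plug",len(Q),cv2.minAreaRect(Q[:,:2].astype(np.float32)),Q[:,2].max())
s=ctrl.capture("scene");cv2.imwrite("pics/s2.png",cv2.resize(s["img"][140:280,280:470],None,fx=4,fy=4,interpolation=cv2.INTER_CUBIC))
for q in ["green_cell_center","beam_mid"]: print(q,[(r["centre"],r["p"]) for r in ctrl.spot_point(s,q)])
```

```text
t 11.35 tcp [595.7  67.2  64.6] ydir 13.8 w 29.7 gf 24.9932062625885 ft [ 0.2 -0.3 -2.1] q [-29.  34.  26. 105. -20.  45.  21.]
(595.5, 66, 64) -> [-1.1 -0.4  0.6]
pegtop 1937 [579.12474174 132.84745278 133.12550865]
plug 3892 ((595.2326049804688, 69.19207763671875), (50.27872085571289, 29.9227352142334), 13.542620658874512) 114.95609004821237
green_cell_center [([546.4, -181.3, 35.4], 0.76), ([596.4, 65.9, 68.8], 0.73), ([453.3, -273.0, 33.8], 0.63)]
beam_mid [([593.1, 63.4, 70.9], 0.72)]
```

View pics/s2.png

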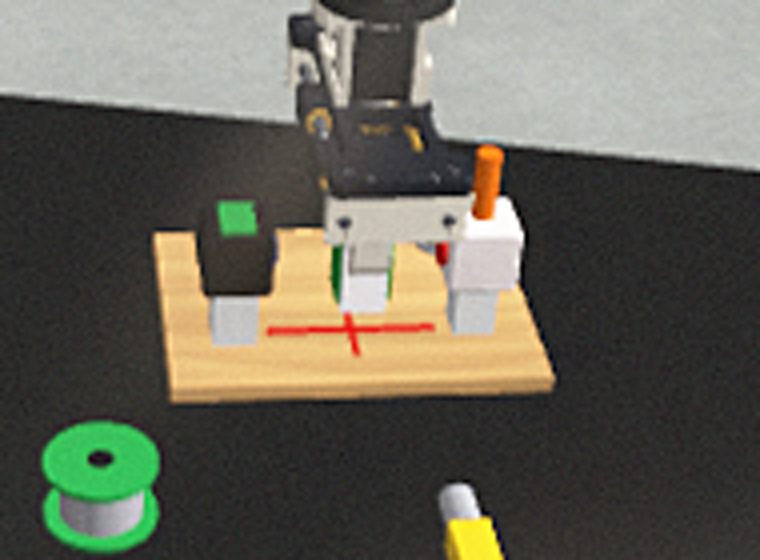

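The scene crop shows the cell upright at (365,275), midway between the sensor at (235,245) and the lamp at (485,250), above the red cross and free of the gate. The numbers agree: it is about 1 mm off the light line. I'm handing the job in.

```bash
python3 -c "
from h import *
to(); print(np.abs(ctrl.state()['dq']).max()); print(ctrl.sign_off())"
```

```text
t 11.55 tcp [595.2  67.1  63.9] ydir 13.8 w 30.0 gf 24.99315708875656 ft [-0.4  0.1 -1.1] q [-29.  34.  26. 105. -20.  45.  21.]
0.14029740712590547
the job is handed in; nothing more can be done
None
```

The job is handed in, though the hand-in call gave no verdict: the lamp arm is home, and the green cell is held by its frosted faces, still and square, within about 1 mm of the light line and midway between the lenses.

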